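# Size a drain stopper in the stepped hole gauge

### The arm

A 7-joint arm with a two-finger parallel gripper is mounted at the origin on the work surface. World frame = base frame: x ahead of the robot, y to its left, z up, the work surface at z = 0. Lengths are in m, angles in rad, forces in N, time in s.
With the tool pointing down it reaches from about 0.425 to 0.925 m from the base axis. Payload 6.8 kg.
Tool frame: the origin (TCP) lies on the mounting face of the last link; the fingertips stand 173 mm ahead of it and the grasp point (between the pads) lies 155 mm ahead of it (grip_point_offset is the distance from the TCP to the grasp point, in m); x points along the fingers, z is the direction in which the jaws open and shut, and the axes are right-handed (so a half turn about x gives the same grasp; the last joint's range is limited). The gripper opens to 85 mm and grips with 20 to 120 N. Pads are 22 mm wide; open, the fingers measure 114 mm over their backs; the gripper's body (76 mm by 85 mm) begins 54 mm behind the grasp point. The pads swing forward as they close: fully open they stand 13 mm farther back than shut.
Start: joints at [1.172, 0.477, 0.022, 1.555, -0.011, 1.109, -0.083], TCP at [0.194, -0.647, 0.405] pointing down, gripper open.
Joint ranges: [-2.96, 2.96], [-0.34, 2.1], [-1.41, 1.46], [0.24, 2.44], [-1.37, 4.51], [0.17, 1.92], [-2.96, 2.96]. Speed limits (rad/s): [2.39, 2.39, 3.14, 3.14, 3.14, 3.14, 3.14].

### API

Orientations are given as a rotation vector (axis times angle).
In Python, from bench import * gives the robot as it stands. The module is installed in compiled form; this text tells all that it offers.
- The arm moves only by the tool servo_tool, never from a script. Its argument "motion" is a list of rows, each a list of 5 numbers: the shift along the tool's x, y, z in m, then the turn about the tool's x in degrees, then the gripper command: -1 is fully open, 1 is shut, values between are in proportion. In form: [[dx, dy, dz, turn, fingers], ...]. A call has 1 to 8 rows; each row is the pose to reach, as a shift and turn from the pose measured when the call began, along the tool's axes at that moment; what a row does not reach only later rows make up. A row lasts 1/10 s, in which the tool goes at most 50 mm and 8.59 degrees, less where a joint would pass 70% of its speed; a pose out of reach is approached as far as the arm can. A call with a gripper value outside its range is refused whole. The fingers move at their own pace and stop on an object; "force" is the grip in N (left out, the last holds). Time passes only in rows, so rows that repeat a pose let the fingers close. It gives the time, the measured TCP pose, the force and the opening at its end, in the units of the state.
- get_obs(): the state, without advancing time (a new reading comes with each control period).
- grab_frame(name): name is "side" or "top"; returns the picture (420x560x3 uint8, red, green, blue); there is no depth.
- camera_params(name): a dict with "mtx" (3x3 intrinsics, pixels), "world_to_cam" (4x4, takes a point from world to camera coordinates). Camera axes: x right, y down, z forward; pixel columns grow to the right and rows downward; lengths in m; the calibration is good to about 2 mm. A picture is of the moment at which its call begins. camera_params takes no time and is no camera call.
- hand_in(): hands the job in, once; it reports no verdict.
The state is a dict: "clock": time; "joints": joint angles; "qvel": joint speeds; "tau": joint torques, N m; "tcp_pos": TCP position; "orientation": TCP orientation; "contact_force": force on the tool from outside, world axes, zero at the start; "moment": the same for the moment, N m; "grip_width": finger opening in m.
Only numpy, scipy, OpenCV 4.12 (cv2) and the standard library are available. Lean on these libraries where they do the work, as an engineer would, in place of code of your own. Each camera call takes 0.05 s, during which the arm holds its last target. There are 200 camera calls.

### The job

Find the size of the drain stopper that stands on the blue mat: try it in the yellow gauge hole by hole, starting at the smallest and going up one hole at a time, pressing only lightly and feeling about a little at each hole, until it goes in. Leave it upright and fully home in that first hole that takes it, let go of it, and leave the spare stoppers, the mug, the bottle and the jar where they are.

Things in the scene. Friction and masses are not known exactly. Their poses are not given: they have to be found in the camera images.
- stopper_a: red plastic drain stopper: round plug 24 mm tall, edges bevelled 1 mm, with a white round stem on top, 16 mm across, 42 mm tall (66 mm in all, 50 g). Origin: centre of its underside, z up the stem. The three look alike but have three plug widths between 28 and 39 mm; which name has which is not told. Any one of them stands on the blue mat; the other two are spares.
- stopper_b: red plastic drain stopper: round plug 24 mm tall, edges bevelled 1 mm, with a white round stem on top, 16 mm across, 42 mm tall (66 mm in all, 50 g). Origin: centre of its underside, z up the stem. The three look alike but have three plug widths between 28 and 39 mm; which name has which is not told. Any one of them stands on the blue mat; the other two are spares.
- stopper_c: red plastic drain stopper: round plug 24 mm tall, edges bevelled 1 mm, with a white round stem on top, 16 mm across, 42 mm tall (66 mm in all, 50 g). Origin: centre of its underside, z up the stem. The three look alike but have three plug widths between 28 and 39 mm; which name has which is not told. Any one of them stands on the blue mat; the other two are spares.
- gauge: stepped gauge: grey base 92 x 262 x 12 mm, fixed to the board, under a yellow plate 64 x 218 x 22 mm on rubber springs (top 43 mm above the board). Origin: centre of the base's underside; y runs along the row of four blind holes, smallest to largest, 50 mm apart. More than 20 N between stopper (or gripper) and gauge damages it.
- plate_mid (a point): middle of the gauge plate's top at rest, on the base. The plate yields downward 1.5 N per mm after about 1 N, for 7 mm, then stops hard; along the row it stands up to 4 mm off centre, stuck stiffly (25 N). A stopper that fits a hole has 1.5 mm clearance on the diameter; one that does not is at least 3.5 mm too wide.
- step0 (a point): mouth centre of hole 0 of 4 (smallest, 25 mm across, 16 mm deep, mouth bevelled 1 mm), at the height of the unpressed plate's top. The point belongs to the gauge's base, at mid-play: the real hole lies up to 4 mm to either side along the row, the same way for all four. Axes as the gauge's.
- step1 (a point): mouth centre of hole 1 of 4 (30 mm across, 16 mm deep, mouth bevelled 1 mm), at the height of the unpressed plate's top. The point belongs to the gauge's base, at mid-play: the real hole lies up to 4 mm to either side along the row, the same way for all four. Axes as the gauge's.
- step2 (a point): mouth centre of hole 2 of 4 (35 mm across, 16 mm deep, mouth bevelled 1 mm), at the height of the unpressed plate's top. The point belongs to the gauge's base, at mid-play: the real hole lies up to 4 mm to either side along the row, the same way for all four. Axes as the gauge's.
- step3 (a point): mouth centre of hole 3 of 4 (largest, 40 mm across, 16 mm deep, mouth bevelled 1 mm), at the height of the unpressed plate's top. The point belongs to the gauge's base, at mid-play: the real hole lies up to 4 mm to either side along the row, the same way for all four. Axes as the gauge's.
- mat: blue plastic mat 130 x 150 x 3 mm, fixed; the stopper to be sized stands on it, within 50 mm of its middle. Origin: centre of its underside.
- spares: cork mat 130 x 150 x 3 mm, fixed, with the two spare stoppers 60 to 100 mm apart. Origin: centre of its underside.
- mug: blue mug, 80 mm across, 90 mm tall, bystander. Origin: centre of its underside.
- soap: green bottle, 60 mm across, 170 mm tall, bystander. Origin: centre of its underside.
- jar: closed jar with a white lid, 70 mm across, 90 mm tall, bystander. Origin: centre of its underside.
Mind the look-alikes: they are no part of the job. What is shaped like the stopper_c but purple is not meant.

How it is judged:
On the way, in this order (a step that is already met when the one before it is completed fails the run):
1. the stopper is tried in the smallest hole: within 8 mm of its point and pressing on the gauge with over 1.5 N (((horizontal distance between stopper_a and step0 below 0.008 m and (contact force between stopper_a and gauge above 1.5 N or z of stopper_a in the frame of step0 below -0.002 m)) or (horizontal distance between stopper_b and step0 below 0.008 m and (contact force between stopper_b and gauge above 1.5 N or z of stopper_b in the frame of step0 below -0.002 m)) or (horizontal distance between stopper_c and step0 below 0.008 m and (contact force between stopper_c and gauge above 1.5 N or z of stopper_c in the frame of step0 below -0.002 m)))), for 0.03 s.
2. then it is tried in hole 1: within 8 mm of its point, and pressing with over 1.5 N or entering by 2 mm (((horizontal distance between stopper_a and step1 below 0.008 m and (contact force between stopper_a and gauge above 1.5 N or z of stopper_a in the frame of step1 below -0.002 m)) or (horizontal distance between stopper_b and step1 below 0.008 m and (contact force between stopper_b and gauge above 1.5 N or z of stopper_b in the frame of step1 below -0.002 m)) or (horizontal distance between stopper_c and step1 below 0.008 m and (contact force between stopper_c and gauge above 1.5 N or z of stopper_c in the frame of step1 below -0.002 m)))), for 0.03 s.
3. then it is fully home in hole 1 if it fits there, otherwise tried in hole 2 in the same way (((horizontal distance between stopper_c and step1 below 0.008 m and z of stopper_c in the frame of step1 below -0.013 m and angle between stopper_c's own z axis and vertical below 0.1 rad) or (horizontal distance between stopper_a and step2 below 0.008 m and (contact force between stopper_a and gauge above 1.5 N or z of stopper_a in the frame of step2 below -0.002 m)) or (horizontal distance between stopper_b and step2 below 0.008 m and (contact force between stopper_b and gauge above 1.5 N or z of stopper_b in the frame of step2 below -0.002 m)))), for 0.03 s.
At the end, for the whole second after the job is handed in: The stopper from the blue mat stands in the smallest hole that takes it (within 8 mm, foot at least 13 mm below the plate's top, within 0.1 rad of upright), released and at rest; both spares upright within 20 mm of where they stood; no stopper within 120 mm of the blue mat's middle ((((horizontal distance between stopper_a and step2 below 0.008 m and z of stopper_a in the frame of step2 below -0.013 m and angle between stopper_a's own z axis and vertical below 0.1 rad) and linear speed of stopper_a below 0.02 m/s and distance of each of stopper_b, stopper_c from where it was at the start of the episode below 0.02 m and angle between each of stopper_b, stopper_c's own z axis and vertical below 0.1 rad and horizontal distance between each of stopper_b, stopper_c and mat above 0.12 m) or ((horizontal distance between stopper_b and step3 below 0.008 m and z of stopper_b in the frame of step3 below -0.013 m and angle between stopper_b's own z axis and vertical below 0.1 rad) and linear speed of stopper_b below 0.02 m/s and distance of each of stopper_a, stopper_c from where it was at the start of the episode below 0.02 m and angle between each of stopper_a, stopper_c's own z axis and vertical below 0.1 rad and horizontal distance between each of stopper_a, stopper_c and mat above 0.12 m) or ((horizontal distance between stopper_c and step1 below 0.008 m and z of stopper_c in the frame of step1 below -0.013 m and angle between stopper_c's own z axis and vertical below 0.1 rad) and linear speed of stopper_c below 0.02 m/s and distance of each of stopper_a, stopper_b from where it was at the start of the episode below 0.02 m and angle between each of stopper_a, stopper_b's own z axis and vertical below 0.1 rad and horizontal distance between each of stopper_a, stopper_b and mat above 0.12 m))); the robot touches nothing.
It fails at once if a stopper is pressed on the gauge with more than 20 N (contact force between any of stopper_a, stopper_b, stopper_c and gauge above 20 N).
It fails at once if the arm or fingers push the gauge with more than 20 N (contact force between any of the fingers, the arm and gauge above 20 N).
It fails at once if the mug, bottle or jar is shifted by more than 30 mm (distance of any of mug, soap, jar from where it was at the start of the episode above 0.03 m).
It also fails if it takes over 72 s, if anything falls off the work surface, if the arm or the gripper's body presses on something with over 40 N, if the wrist force passes 120 N, or if a joint passes its speed limit or range.

## Working session

There is one attempt and no reset: what is moved stays moved. The work goes in short steps, Python scripts to look and compute and a tool call to move; the robot and the scene stay as the last step left them, time stands still between calls to the robot, and variables do not carry over. Pictures are saved under pics/ and viewed, about 8 in all and at most 12, crops included, and the job is handed in when it is done.

Besides the shell and the picture viewer there is one more tool, called after "Emit:" as a command line: name --pt "numbers of a row" for each row, then --argument value for the rest. servo_tool: Moves the arm, as the interface text tells. Its arguments: {"type":"object","properties":{"motion":{"type":"array","items":{"type":"array","items":{"type":"number"}}},"force":{"type":"number"}},"required":["motion"]}

```bash
mkdir -p pics; cat > h.py <<'E'
from bench import *
import numpy as np, cv2
from scipy.spatial.transform import Rotation as R
def ray(cam,u,v,z):
    p=camera_params(cam);M=np.array(p["world_to_cam"]);K=np.array(p["mtx"])
    d=M[:3,:3].T@np.linalg.solve(K,[u,v,1]);c=-M[:3,:3].T@M[:3,3]
    return c+d*(z-c[2])/d[2]
def proj(cam,P):
    p=camera_params(cam);M=np.array(p["world_to_cam"]);q=np.array(p["mtx"])@(M[:3,:3]@np.array(P)+M[:3,3]);return q[:2]/q[2]
def save(cam,name):
    f=grab_frame(cam);cv2.imwrite(f"pics/{name}.png",f[:,:,::-1]);return f
E
python3 - <<'E'
from h import *
o=get_obs();print(o)
print(R.from_rotvec(o["orientation"]).as_matrix().round(3))
for c in("side","top"):
    save(c,c+"0");p=camera_params(c);M=np.array(p["world_to_cam"]);print(c,-M[:3,:3].T@M[:3,3],M[:3,:3].round(2),p["mtx"])
a=np.hstack([cv2.imread("pics/side0.png"),cv2.imread("pics/top0.png")])
E
```

```text
{'clock': 0.0, 'joints': array([ 1.17191221,  0.47779929,  0.02236713,  1.5564384 , -0.01148155,
        1.10931109, -0.08310665]), 'qvel': array([ 0.0012194 ,  0.00033357,  0.00074955,  0.00028904,  0.00041692,
        0.00053173, -0.00067978]), 'tau': array([-8.93077813e-04, -5.96463168e+01,  1.60726983e+00, -2.81205028e+01,
        1.23990630e-02,  9.38409416e-03, -6.64696313e-05]), 'tcp_pos': array([ 0.1934386 , -0.6464043 ,  0.40373203]), 'orientation': array([ 0.99339312,  1.33444158, -0.99180626]), 'contact_force': array([-0.99502757,  0.76479056,  0.40285542]), 'moment': array([-0.02930116,  0.00471906, -0.01152579]), 'grip_width': 0.08533012174725743}
[[-0.001  0.958  0.287]
 [ 0.002  0.287 -0.958]
 [-1.    -0.    -0.002]]
side [0.24450105 0.47522899 0.76184789] [[-0.84 -0.54 -0.01]
 [-0.41  0.65 -0.65]
 [ 0.35 -0.54 -0.76]] [[407.28071736   0.         275.86806172]
 [  0.         407.28071736 202.15905095]
 [  0.           0.           1.        ]]
top [ 0.37541066 -0.02878004  1.02884937] [[ 0.01 -1.   -0.03]
 [-0.98 -0.   -0.19]
 [ 0.19  0.03 -0.98]] [[450.71267734   0.         291.11646443]
 [  0.         450.71267734 215.34818849]
 [  0.           0.           1.        ]]
```

View pics/top0.png

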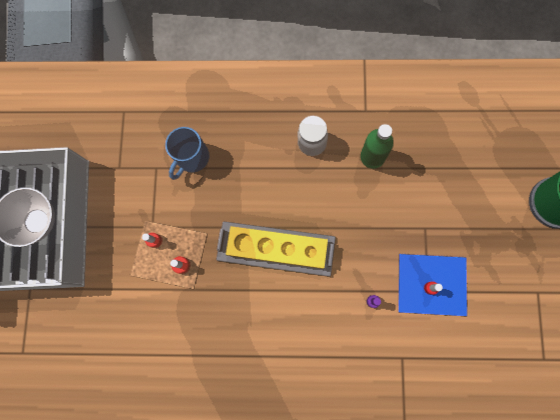

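View pics/side0.png

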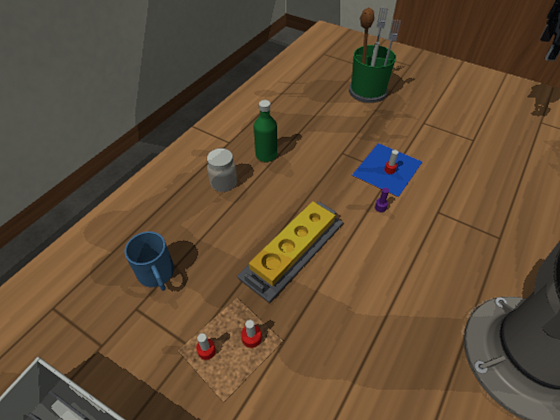

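The pictures show these look-alikes in the top view:
- Red stopper on the blue mat at (433,288). This is the one meant.
- Red spares on the cork mat at (152,240) and (180,265).
- Purple look-alike off the mat at (375,301), not part of the job.

The gauge is at about (277,248), with its smallest hole on the right at (311,252).

```bash
cat > m.py <<'E'
from h import *
top=cv2.imread("pics/top0.png");side=cv2.imread("pics/side0.png")
def white(im,box):
    x0,y0,x1,y1=box;h=cv2.cvtColor(im[y0:y1,x0:x1],cv2.COLOR_BGR2HSV)
    r=[]
    for lo,hi in(((0,0,130),(180,70,255)),((0,150,60),(8,255,255))):
        ys,xs=np.nonzero(cv2.inRange(h,lo,hi));r.append((xs.mean()+x0,ys.mean()+y0,len(xs)))
    return r
# two-view stem centre
def tri(a,b):
    A=[];
    for cam,(u,v) in(("top",a),("side",b)):
        p=camera_params(cam);P=np.array(p["mtx"])@np.array(p["world_to_cam"])[:3];A.append(P)
    X=cv2.triangulatePoints(A[0],A[1],np.array(a,float).reshape(2,1),np.array(b,float).reshape(2,1));return (X[:3]/X[3]).ravel()
t=white(top,(420,275,450,300));s=white(side,(380,143,405,178));print(t,s)
print("stem mid",tri(t[0][:2],s[0][:2]),"plug",tri(t[1][:2],s[1][:2]))
for cam,im,box in(("top",top,(205,210,350,285)),("side",side,(230,190,350,305))):
    x0,y0,x1,y1=box;h=cv2.cvtColor(im[y0:y1,x0:x1],cv2.COLOR_BGR2HSV)
    big=cv2.inRange(h,(18,150,190),(35,255,255))
    cs,hi=cv2.findContours(big,cv2.RETR_CCOMP,cv2.CHAIN_APPROX_NONE)
    for c,k in zip(cs,hi[0]):
        if k[3]>=0 and cv2.contourArea(c)>25:
            (u,v),ax,an=cv2.fitEllipse(c);print(cam,"hole",round(u+x0,1),round(v+y0,1),np.round(ax,1),ray(cam,u+x0,v+y0,.043).round(4))
        elif k[3]<0 and cv2.contourArea(c)>500:
            q=cv2.boxPoints(cv2.minAreaRect(c))+[x0,y0];w=np.array([ray(cam,*a,.043) for a in q]);print(cam,"plate",q.round(1).tolist(),w.round(3).tolist(),w.mean(0).round(4))
    g=cv2.inRange(h,(0,0,0),(180,70,255))
    cv2.imwrite(f"pics/g_{cam}.png",g)
c1=cv2.resize(top[210:320,205:485],None,fx=2.8,fy=2.8,interpolation=cv2.INTER_CUBIC)
c2=cv2.resize(side[140:305,230:430],None,fx=1.7,fy=1.7)
cv2.imwrite("pics/crop.png",np.vstack([c1,np.pad(c2,((0,0),(0,c1.shape[1]-c2.shape[1]),(0,0)))]))
E
python3 m.py
```

```text
[(np.float64(436.421875), np.float64(286.796875), 64), (np.float64(429.2241379310345), np.float64(287.2068965517241), 58)] [(np.float64(394.59090909090907), np.float64(151.45454545454547), 22), (np.float64(390.0253164556962), np.float64(168.13924050632912), 79)]
stem mid [ 0.40505582 -0.30452814  0.07425721] plug [ 0.40536902 -0.30588722  0.01525115]
top plate [[225.7, 254.4], [229.6, 225.8], [327.4, 239.2], [323.5, 267.8]] [[0.474, 0.143, 0.043], [0.537, 0.136, 0.043], [0.508, -0.081, 0.043], [0.446, -0.072, 0.043]] [0.4911 0.0314 0.043 ]
top hole 308.7 250.5 [ 9.1 12.6] [ 0.483  -0.0398  0.043 ]
top hole 285.3 247.3 [10.2 14.4] [0.4899 0.0114 0.043 ]
top hole 262.3 243.7 [11.  16.8] [0.4975 0.0622 0.043 ]
top hole 239.7 240.3 [12.4 19.8] [0.5049 0.1126 0.043 ]Traceback (most recent call last):
  File "m.py", line 21, in <module>
    for c,k in zip(cs,hi[0]):
                      ~~^^^
TypeError: 'NoneType' object is not subscriptable
```

```bash
sed -i 's/(18,150,190)/(18,150,190 if cam=="top" else 120)/; s/zip(cs,hi\[0\])/zip(cs,hi[0] if hi is not None else [])/' m.py; python3 m.py | grep -v top
```

```text
[(np.float64(436.421875), np.float64(286.796875), 64), (np.float64(429.2241379310345), np.float64(287.2068965517241), 58)] [(np.float64(394.59090909090907), np.float64(151.45454545454547), 22), (np.float64(390.0253164556962), np.float64(168.13924050632912), 79)]
stem mid [ 0.40505582 -0.30452814  0.07425721] plug [ 0.40536902 -0.30588722  0.01525115]
side plate [[247.8, 263.3], [311.7, 194.2], [334.5, 215.3], [270.7, 284.4]] [[0.538, 0.136, 0.043], [0.52, -0.098, 0.043], [0.446, -0.071, 0.043], [0.472, 0.151, 0.043]] [0.4939 0.0296 0.043 ]
side hole 270.1 260.6 [15.6 18.5] [0.5028 0.1062 0.043 ]
side hole 285.6 244.7 [12.5 15.2] [0.4966 0.0557 0.043 ]
side hole 300.2 230.3 [10.3 13.8] [0.4896 0.0063 0.043 ]
side hole 314.0 216.0 [ 7.3 11.8] [ 0.4837 -0.0445  0.043 ]
```

View pics/crop.png

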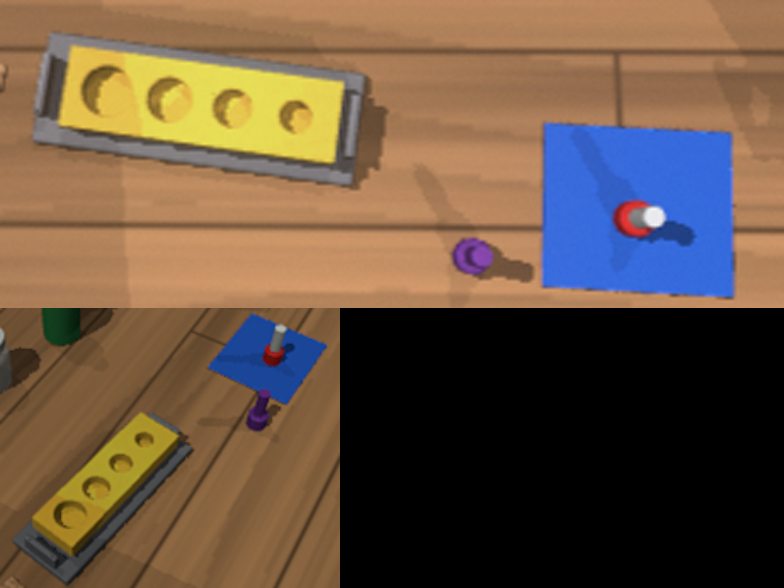

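Crop: the red stopper with its white stem stands on the blue mat, cap at about (438,287) in the full top image. Its purple neighbour stands off the mat, and the smallest hole is on the right. The plate measures 63 x 219 mm, which agrees with the text, and the two views agree to about 2 mm.

```bash
cat >> h.py <<'E'
U=np.array([.133,.991,0]);C=np.array([.492,.031,.043])
def goto(x,y,z,yawalign=None):
    o=get_obs();Rm=R.from_rotvec(o["orientation"]).as_matrix()
    d=Rm.T@(np.array([x,y,z])-o["tcp_pos"])
    a=np.degrees(np.arctan2(-Rm[1,2],-Rm[0,2]))-np.degrees(np.arctan2(U[1],U[0]))
    print("t",round(o["clock"],2),"tcp",o["tcp_pos"].round(4),"F",np.round(o["contact_force"],2),"w",round(o["grip_width"],4),"shift",d.round(4),"turn to align",round(a,2),"xdir",Rm[:,0].round(4))
E
python3 - <<'E'
from h import *
print(ray("top",438.2,287.5,.069)); print(ray("top",429.5,287.5,.027))
im=cv2.imread("pics/side0.png");print(ray("side",394.6,152,.069))
goto(.405,-.305,.30)
goto(.405,-.305,.205)
E
```

```text
[ 0.40402457 -0.30960853  0.069     ]
[ 0.40514673 -0.30309953  0.027     ]
[ 0.40523194 -0.30869821  0.069     ]
t 0.1 tcp [ 0.1935 -0.6464  0.4038] F [0.36 0.39 0.53] w 0.0854 shift [ 0.1042  0.3006 -0.2663] turn to align 24.31 xdir [-6.0e-04  1.5e-03 -1.0e+00]
t 0.1 tcp [ 0.1935 -0.6464  0.4038] F [0.36 0.39 0.53] w 0.0854 shift [ 0.1992  0.3006 -0.2661] turn to align 24.31 xdir [-6.0e-04  1.5e-03 -1.0e+00]
```

Emit:
servo_tool --pt "0.1 0.3 -0.264 -66 -1" --pt "0.1 0.3 -0.264 -66 -1" --pt "0.1 0.3 -0.264 -66 -1" --pt "0.1 0.3 -0.264 -66 -1" --pt "0.1 0.3 -0.264 -66 -1" --pt "0.1 0.3 -0.264 -66 -1" --pt "0.1 0.3 -0.264 -66 -1" --pt "0.1 0.3 -0.264 -66 -1"

```text
clock: 0.9
tcp_pos: [0.3992, -0.3158, 0.3067]
orientation: [0.098, 1.569, -0.095]
contact_force: [1.7, -0.6, 0.0]
grip_width: 0.0855
```

```bash
python3 -c "
from h import *
goto(.405,-.307,.205)"
```

```text
t 0.9 tcp [ 0.3992 -0.3158  0.3067] F [ 1.67 -0.64  0.02] w 0.0855 shift [0.1018 0.0092 0.0047] turn to align 90.6 xdir [-6.0e-04  1.6e-03 -1.0e+00]
```

Emit:
servo_tool --pt "0.04 0.009 0.005 0 -0.2" --pt "0.08 0.009 0.005 0 -0.2" --pt "0.102 0.009 0.005 0 -0.2" --pt "0.102 0.009 0.005 0 -0.2" --pt "0.102 0.009 0.005 0 1" --pt "0.102 0.009 0.005 0 1" --pt "0.102 0.009 0.005 0 1" --pt "0.102 0.009 0.005 0 1" --force 20

```text
clock: 1.7
tcp_pos: [0.4058, -0.3078, 0.2062]
orientation: [0.097, 1.567, -0.097]
contact_force: [-0.1, 0.3, 7.1]
grip_width: 0.0155
```

```bash
python3 -c "
from h import *
goto(.405,-.307,.205)"
```

```text
t 1.7 tcp [ 0.4058 -0.3078  0.2062] F [-0.06  0.32  7.07] w 0.0155 shift [ 0.0012  0.0007 -0.0009] turn to align 90.58 xdir [ 1.8e-03 -3.0e-04 -1.0e+00]
```

Emit:
servo_tool --pt "0 0 0 0 0.1" --pt "0 0 0 0 0.1" --pt "0 0 0 8 0.1" --pt "0 0 0 16 0.1" --pt "0 0 0 24 0.1" --pt "0 0 0 32 0.1" --pt "0 0 0 40 0.1" --pt "0 0 0 48 0.1"

```text
clock: 2.5
tcp_pos: [0.4057, -0.3077, 0.2062]
orientation: [0.754, 1.435, -0.753]
contact_force: [0.1, -0.5, -0.1]
grip_width: 0.0384
```

```bash
python3 -c "
from h import *
goto(.405,-.307,.205)"
```

```text
t 2.5 tcp [ 0.4057 -0.3077  0.2062] F [ 0.15 -0.46 -0.11] w 0.0384 shift [ 0.0012 -0.0002 -0.001 ] turn to align 42.25 xdir [ 1.7e-03 -1.0e-04 -1.0e+00]
```

Emit:
servo_tool --pt "0 0 0 8 0.1" --pt "0 0 0 16 0.1" --pt "0 0 0 24 0.1" --pt "0 0 0 32 0.1" --pt "0 0 0 40 0.1" --pt "0 0 0 42.2 0.1" --pt "0 0 0 42.2 1" --pt "0 0 0 42.2 1"

```text
clock: 3.3
tcp_pos: [0.4057, -0.3077, 0.2062]
orientation: [1.305, 1.144, -1.303]
contact_force: [0.1, 0.1, 0.1]
grip_width: 0.0154
```

Emit:
servo_tool --pt "0 0 0 0 1" --pt "0 0 0 0 1" --force 40

```text
clock: 3.5
tcp_pos: [0.4057, -0.3077, 0.2062]
orientation: [1.304, 1.144, -1.302]
contact_force: [-0.1, -0.9, 0.4]
grip_width: 0.015
```

```bash
python3 -c "
from h import *
goto(.482,-.0433,.29);print(get_obs()['moment'])"
```

```text
t 3.5 tcp [ 0.4057 -0.3077  0.2062] F [-0.08 -0.86  0.36] w 0.015 shift [-0.0836  0.0419 -0.2721] turn to align 0.27 xdir [ 1.7e-03  1.0e-04 -1.0e+00]
[ 0.05755724 -0.05749713  0.04645537]
```

Emit:
servo_tool --pt "-0.045 0 0 0 1" --pt "-0.085 0 0 0 1" --pt "-0.085 0.007 -0.045 0 1" --pt "-0.085 0.014 -0.09 0 1" --pt "-0.085 0.021 -0.135 0 1" --pt "-0.085 0.028 -0.18 0 1" --pt "-0.085 0.035 -0.225 0 1" --pt "-0.085 0.042 -0.272 0 1"

```text
clock: 4.3
tcp_pos: [0.4822, -0.0419, 0.2915]
orientation: [1.304, 1.144, -1.302]
contact_force: [1.6, -0.7, -0.3]
grip_width: 0.0151
```

Emit:
servo_tool --pt "0 0 0 0 1" --pt "0 0 0 0 1"

```text
clock: 4.5
tcp_pos: [0.4823, -0.0407, 0.2914]
orientation: [1.302, 1.146, -1.299]
contact_force: [-0.5, -0.3, -0.8]
grip_width: 0.0146
```

```bash
python3 -c "
from h import *
goto(.482,-.0433,.262)
t=save('top','t1');s=save('side','s1')
a=cv2.resize(t[190:310,210:370],None,fx=4,fy=4,interpolation=2);b=cv2.resize(s[150:270,260:380],None,fx=4,fy=4,interpolation=2)
cv2.imwrite('pics/c1.png',np.hstack([a[:,:400],b[:,:400]])[:,:,::-1])
o=get_obs()['tcp_pos'];f=o-[0,0,.2032]
for cam in('top','side'):
  print(cam,'foot',proj(cam,f),'cap',proj(cam,f+[0,0,.066]),'hole',proj(cam,C-75*U*.001))"
```

```text
t 4.5 tcp [ 0.4823 -0.0407  0.2914] F [-0.47 -0.27 -0.83] w 0.0146 shift [ 0.0294 -0.      0.0026] turn to align 0.48 xdir [ 1.8e-03  1.0e-04 -1.0e+00]
top foot [310.49586495 248.76855236] cap [311.01168045 244.95778143] hole [310.27044127 250.95311599]
side foot [315.82633982 203.81223056] cap [317.98486857 182.95075474] hole [314.41477218 216.63994634]
```

View pics/c1.png

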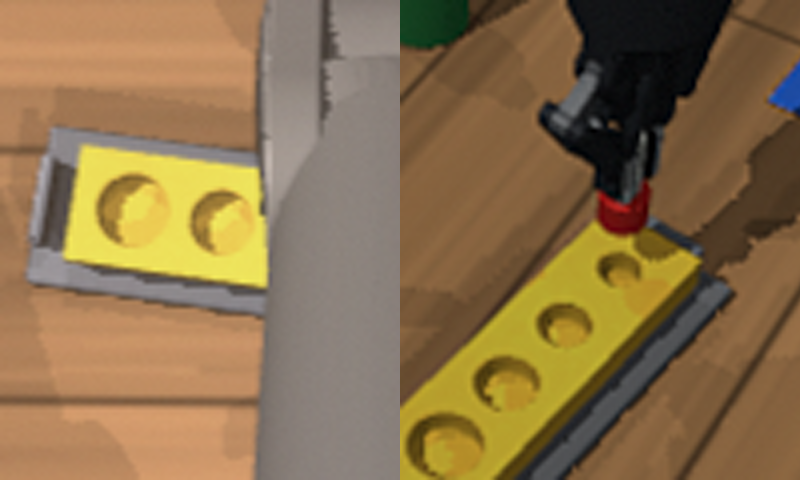

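The side crop shows the stopper in the gripper, with the plug where the tool position predicts it (within about a pixel). Hole 0's mouth is at about (314.8,217.8) in the full side image.

```bash
python3 -c "
from h import *
for q in((314.75,217.75),(301.25,231.25),(286.75,245.75),(271.25,260)): print(ray('side',*q,.043).round(4))
for q in((210+133/4,190+211/4),(210+223/4,190+223/4)): print('top',ray('top',*q,.043).round(4))
for i in range(4): print((C+(i-1.5)*.05*U).round(4))
c=(C-.075*U);goto(c[0],c[1],.249)"
```

```text
[ 0.4798 -0.041   0.043 ]
[0.4865 0.0074 0.043 ]
[0.4932 0.0565 0.043 ]
[0.5016 0.1037 0.043 ]
top [0.4995 0.1045 0.043 ]
top [0.493  0.0546 0.043 ]
[ 0.482  -0.0433  0.043 ]
[0.4887 0.0062 0.043 ]
[0.4953 0.0558 0.043 ]
[0.502  0.1053 0.043 ]
t 4.6 tcp [ 0.4817 -0.0431  0.2913] F [-0.13 -0.18 -0.24] w 0.0152 shift [0.0423 0.0003 0.0001] turn to align 0.2 xdir [ 1.3e-03 -7.0e-04 -1.0e+00]
```

Emit:
servo_tool --pt "0.03 -0.0014 0 0 1" --pt "0.04 -0.0014 0 0 1" --pt "0.044 -0.0014 0 0 1" --pt "0.046 -0.0014 0 0 1" --pt "0.047 -0.0014 0 0 1" --pt "0.047 -0.0014 0 0 1"

```text
clock: 5.2
tcp_pos: [0.4805, -0.0434, 0.2449]
orientation: [1.305, 1.143, -1.304]
contact_force: [-1.6, -0.9, 2.0]
grip_width: 0.0147
```

```bash
sed -i 's/C=np.array(\[.492,/C=np.array([.4903,/' h.py; python3 -c "
from h import *
c=(C-.075*U);goto(c[0],c[1],.245)"
```

```text
t 5.2 tcp [ 0.4805 -0.0434  0.2449] F [-1.63 -0.86  2.01] w 0.0147 shift [-0.0001 -0.0002 -0.0001] turn to align 0.16 xdir [ 0.0017 -0.001  -1.    ]
```

Emit:
servo_tool --pt "0.0012 0 0 0 1" --pt "0.0012 0 0.002 0 1" --pt "0.0012 0 0.003 0 1" --pt "0.0012 0 0 0 1" --pt "0.0012 0 -0.003 0 1" --pt "0.0012 0.001 -0.001 0 1" --pt "0.0012 -0.001 0.001 0 1" --pt "0.0012 0 0 0 1"

```text
clock: 6.0
tcp_pos: [0.4805, -0.0435, 0.2438]
orientation: [1.305, 1.142, -1.304]
contact_force: [-0.8, -2.0, 3.4]
grip_width: 0.0153
```

```bash
python3 -c "
from h import *
c=(C-.025*U);goto(c[0],c[1],.25)"
```

```text
t 6.0 tcp [ 0.4805 -0.0435  0.2438] F [-0.82 -2.03  3.44] w 0.0153 shift [-0.0062  0.     -0.0501] turn to align 0.17 xdir [ 0.002 -0.001 -1.   ]
```

Hole 0 is tried: it holds 3.4 N and nothing enters. On to hole 1.

Emit:
servo_tool --pt "-0.015 0 0 0 1" --pt "-0.015 0 -0.025 0 1" --pt "-0.015 0 -0.05 0 1" --pt "-0.015 0 -0.05 0 1" --pt "-0.006 0 -0.05 0 1" --pt "-0.003 0 -0.05 0 1" --pt "-0.001 0 -0.05 0 1" --pt "-0.001 0 -0.05 0 1"

```text
clock: 6.8
tcp_pos: [0.4869, 0.0053, 0.2443]
orientation: [1.305, 1.142, -1.305]
contact_force: [-0.0, -0.6, -0.3]
grip_width: 0.015
```

```bash
python3 -c "
from h import *
c=(C-.025*U);goto(c[0],c[1],.245)"
```

```text
t 6.8 tcp [0.4869 0.0053 0.2443] F [-0.03 -0.63 -0.27] w 0.015 shift [-0.0007 -0.     -0.001 ] turn to align 0.09 xdir [ 0.0014 -0.0014 -1.    ]
```

Emit:
servo_tool --pt "0.001 0 0 0 1" --pt "0.002 0 0 0 1" --pt "0.002 0 0 0 1"

```text
clock: 7.1
tcp_pos: [0.4869, 0.0051, 0.2423]
orientation: [1.305, 1.142, -1.305]
contact_force: [0.4, 0.2, -0.3]
grip_width: 0.015
```

```bash
python3 -c "
from h import *
c=(C-.025*U);goto(c[0],c[1],.245)"
```

```text
t 7.1 tcp [0.4869 0.0051 0.2423] F [ 0.44  0.23 -0.32] w 0.015 shift [-0.0027 -0.0001 -0.0011] turn to align 0.08 xdir [ 0.0016 -0.0015 -1.    ]
```

Emit:
servo_tool --pt "0.0015 0 0 0 1" --pt "0.003 0 0 0 1" --pt "0.0045 0 0 0 1" --pt "0.006 0 0 0 1" --pt "0.006 0 0 0 1"

```text
clock: 7.6
tcp_pos: [0.487, 0.0051, 0.2361]
orientation: [1.305, 1.142, -1.305]
contact_force: [0.3, 0.4, -1.0]
grip_width: 0.015
```

```bash
python3 -c "
from h import *
s=save('side','s2');b=cv2.resize(s[150:290,240:380],None,fx=4,fy=4,interpolation=2)
cv2.imwrite('pics/c2.png',b[:,:,::-1])
c=(C-.025*U);goto(c[0],c[1],.2302)"
```

```text
t 7.65 tcp [0.4869 0.0052 0.2361] F [ 0.72  0.22 -1.52] w 0.0149 shift [ 0.0059 -0.0001 -0.0011] turn to align 0.09 xdir [ 0.0014 -0.0015 -1.    ]
```

View pics/c2.png

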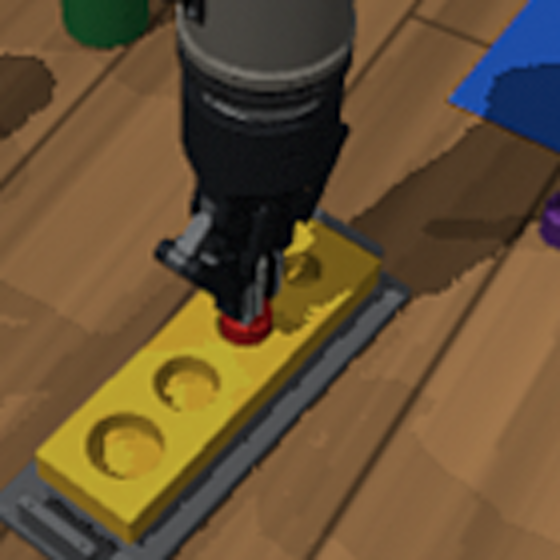

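The side crop shows the plug well into hole 1 at about (301,230) in the full image, with no opposing force. I keep lowering it until it touches bottom.

Emit:
servo_tool --pt "0.0015 0 0 0 1" --pt "0.003 0 0 0 1" --pt "0.0045 0 0 0 1" --pt "0.006 0 0 0 1" --pt "0.007 0 0 0 1" --pt "0.007 0 0 0 1"

```text
clock: 8.25
tcp_pos: [0.487, 0.0052, 0.2291]
orientation: [1.305, 1.142, -1.305]
contact_force: [-0.1, 0.3, 2.8]
grip_width: 0.0149
```

```bash
python3 -c "
from h import *
c=(C-.025*U);goto(c[0],c[1],.2302)"
```

```text
t 8.25 tcp [0.487  0.0052 0.2291] F [-0.12  0.28  2.8 ] w 0.0149 shift [-0.0011 -0.0002 -0.0011] turn to align 0.09 xdir [ 0.0016 -0.0015 -1.    ]
```

Bottomed with 2.8 N at the expected height. I release and rise.

Emit:
servo_tool --pt "-0.0005 0 0 0 0" --pt "-0.0005 0 0 0 0" --pt "-0.0005 0 0 0 0" --pt "-0.0005 0 0 0 0" --pt "-0.02 0 0 0 0" --pt "-0.06 0 0 0 0" --pt "-0.1 0 0 0 0" --pt "-0.13 0 0 0 0"

```text
clock: 9.05
tcp_pos: [0.4869, 0.0053, 0.3614]
orientation: [1.307, 1.141, -1.304]
contact_force: [0.3, -0.8, -0.3]
grip_width: 0.0428
```

Emit:
servo_tool --pt "-0.02 0 0.04 0 0" --pt "-0.03 0 0.09 0 0" --pt "-0.03 0 0.14 0 0" --pt "-0.03 0 0.19 0 0" --pt "-0.03 0 0.24 0 0" --pt "-0.03 0 0.24 0 0" --pt "-0.03 0 0.24 0 0" --pt "-0.03 0 0.24 0 0"

```text
clock: 9.85
tcp_pos: [0.4555, -0.2314, 0.3913]
orientation: [1.306, 1.142, -1.303]
contact_force: [0.4, 0.4, -0.2]
grip_width: 0.0426
```

```bash
python3 -c "
from h import *
t=save('top','t3');s=save('side','s3')
a=cv2.resize(t[200:300,130:350],None,fx=3.5,fy=3.5,interpolation=2);b=cv2.resize(s[180:370,170:370],None,fx=1.5,fy=1.5,interpolation=2)
cv2.imwrite('pics/c3.png',np.vstack([a,np.pad(b[:250],((0,0),(0,a.shape[1]-b.shape[1]),(0,0)))])[:,:,::-1])
goto(.5,0,.3)
f=np.array([.487,.0052,.027])
for cam,im in(('top',t),('side',s)): print(cam,'expected foot',proj(cam,f),'cap',proj(cam,f+[0,0,.066]))
"
```

```text
t 9.95 tcp [ 0.4557 -0.231   0.3915] F [-0.83  0.32  0.2 ] w 0.043 shift [ 0.0915  0.0139 -0.2348] turn to align 0.24 xdir [ 3.e-03 -6.e-04 -1.e+00]
top expected foot [288.40082847 249.3996246 ] cap [287.36001789 245.88498763]
side expected foot [301.25035787 234.7514005 ] cap [302.48801004 216.27461303]
```

View pics/c3.png

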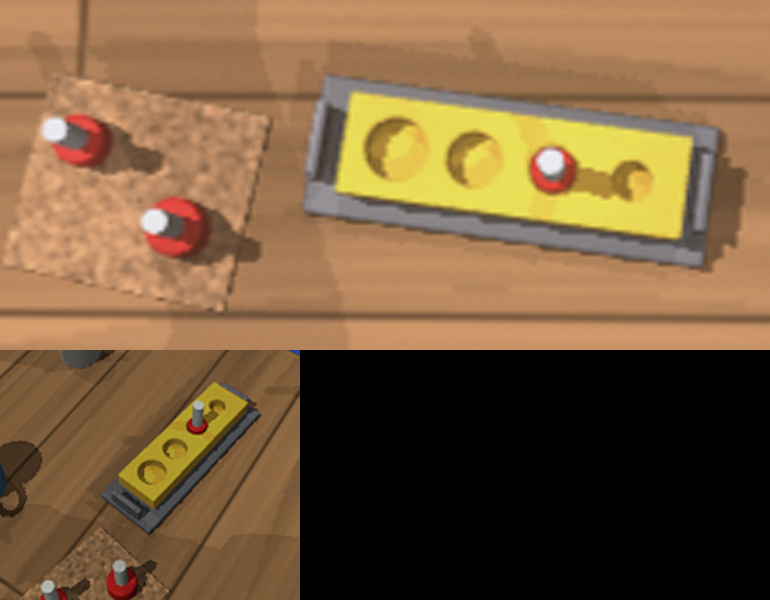

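The picture shows the stopper seated upright in hole 1. Its cap is at (287.1,246.3) against (287.4,245.9) predicted for "home and upright". The spares are undisturbed and the gripper is clear.

```bash
python3 -c "
from bench import *
print(hand_in())"
```

```text
the job is handed in; nothing more can be done
None
```

The stopper from the blue mat fits hole 1 (the 30 mm hole). It stands there upright and fully home, it is released, and the job is handed in at about 10 s on the robot's clock.

- **Hole 0 (25 mm):** I pressed with about 3.4 N and felt about 3 mm either way along the row. It did not go in.
- **Hole 1 (30 mm):** it slid in at the first try, with no opposing force, so no feeling about was needed. It touched bottom with 2.8 N, about 17 mm below the plate's top; the hole is 16 mm deep, and the plate gives a little under pressure.
- **Possible gap:** no opposing force was read on the way into hole 1, so the try there counts by entry depth rather than by pressing.

**Last checks:** after I let go, the cap was within half a pixel of where an upright, fully home stopper should show. The spares looked undisturbed in the last picture, and the arm was clear of everything. I did not look again at the mug, the bottle or the jar, but the arm went nowhere near them. The first measurements of the hole positions across the row differed by about 2 mm; I re-measured closer by and corrected them before touching the gauge.

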